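Close the slide cassette and unlatch it from its dock

ROBOT

A 7-joint arm with a two-finger parallel gripper is mounted at the origin on a cart in front of the work surface, level with it; the furniture and walls round the work are solid. World frame = base frame: x ahead of the robot, y to its left, z up, the work surface at z = 0. Lengths are in m, angles in rad, forces in N, time in s.
With the tool pointing down it reaches from about 0.4 to 0.875 m from the base axis. Payload 19.3 kg.
Tool frame: the origin (TCP) lies on the front face of the gripper's body, between the roots of the fingers; the fingertips stand 73 mm ahead of it and the grasp point (between the pads) lies 54 mm ahead of it; z points along the fingers, y is the direction in which the jaws open and shut (so a half turn about z gives the same grasp; the last joint's range is limited). The gripper opens to 85 mm and grips with 20 to 120 N. Pads are 22 mm wide; open, the fingers measure 114 mm over their backs; the gripper's body (76 mm by 85 mm) begins 54 mm behind the grasp point. The pads swing forward as they close: fully open they stand 13 mm farther back than shut.
Start: joints at [1.258, 0.521, -0.036, 1.599, 0.021, 1.021, -0.113], TCP at [0.15, -0.607, 0.304] pointing down, gripper open.
Joint ranges: [-2.91, 2.91], [-0.3, 2.13], [-1.5, 1.42], [0.17, 2.43], [-1.26, 4.41], [0.16, 1.93], [-2.52, 2.52]. Speed limits (rad/s): [1.89, 1.89, 2.39, 2.39, 3.01, 3.01, 3.01].

INTERFACE

Orientations are given as [roll, pitch, yaw] about the fixed x, y, z axes, in that order (R = Rz(yaw) Ry(pitch) Rx(roll)).
In Python, from workcell import bot gives the robot as it stands.
- The arm moves only by the shell command python3 -m crank 'ROWS' [OPENING] [FORCE]. ROWS is a JSON object of lists of equal length, an entry for each row: "travel": the shift along the world's x, y, z in cm, a list of three; "rot": the turn, a rotation vector about the world's x, y, z in degrees, a list of three. A call has 1 to 8 rows; each row is the pose to reach, as a shift and turn from the pose commanded when the call began; what a row does not reach only later rows make up. A row lasts 1/10 s, in which the tool goes at most 50 mm and 8.59 degrees, less where a joint would pass 70% of its speed; a pose out of reach is approached as far as the arm can. A call with a gripper value outside its range is refused whole. OPENING is the opening, from -1 (shut) to 1 (fully open), so that 0 is half open, set as the call begins (- or left out, the last holds). The fingers move at their own pace and stop on an object; FORCE is the grip in N (left out, the last holds). Time passes only in rows, so rows that repeat a pose let the fingers close. It gives the time, the measured TCP pose, the force and the opening at its end, in the units of the state.
- bot.observe(): the state, without advancing time (a new reading comes with each control period).
- bot.grab_frame(name): name is "side" or "top"; returns the picture (420x560x3 uint8, red, green, blue); there is no depth.
- bot.camera_model(name): a dict with "fx", "fy", "cx", "cy" (pixels), "k1" (the pictures are not rectified: a ray, as slopes to the right and down, at radius r is drawn at 1 + k1 r^2 times it, then the intrinsics apply), "R" (3x3) and "t" (3): a world point X has camera coordinates R X + t. Camera axes: x right, y down, z forward; pixel columns grow to the right and rows downward; lengths in m; the calibration is good to about 2 mm. A picture is of the moment at which its call begins. camera_model takes no time and is no camera call.
- bot.job_done(): hands the job in, once; it reports no verdict.
Trained networks look in the newest picture that a camera, given by its name, has taken for a name from the list of things; names that differ only in an ending like _2 or _b are one class to them, and where a whole thing is asked for, a point or a joint stands for the part that bears it (a point fixed in the world has none). Each returns a list of dicts, best first, with "conf" (0 to 1); they miss things now and then, are a little off and sometimes report something else, mostly with a low value. They report only what shows in the picture. A call takes as long as a camera call. They do not tell look-alikes from the thing itself.
- bot.silhouettes(camera, thing): "pixels" (420x560 bool, what is visible of it) and "box" ([centre column, centre row, width, height] in pixels, round what is visible of it).
The state is a dict: "clock": time; "qpos": joint angles; "qd": joint speeds; "joint_efforts": joint torques, N m; "position": TCP position; "tool_rot": TCP orientation; "force": force on the tool from outside, world axes, zero at the start; "moment": the same for the moment, N m; "grip_width": finger opening in m.
Only numpy, scipy, OpenCV 4.12 (cv2) and the standard library are available. Lean on these libraries where they do the work, as an engineer would, in place of code of your own. Each camera call takes 0.05 s, during which the arm holds its last target.

TASK

Shut the lid of the loaded slide cassette while it sits latched in its dock. Then pinch its two side catches together, lift the cassette free and hold it still and level about 10 cm above the dock, lid shut and both catches squeezed in: finish while holding it. Leave the slide box, marker, glue stick and rubber stopper where they are.

Things in the scene. Friction and masses are not known exactly. Their poses are not given: they have to be found in the camera images.
- dock: Fixed metal base plate 132 (x) x 100 (y) x 8 mm with four 24 mm high corner guides round the cassette and, mid-way along its +y and -y sides, a steel keeper 40 mm long, 31 to 42.5 mm from the middle, whose ledge overhangs the catch's hook; its top, 25 mm above the worktop, is the dock's highest point. Origin: centre of the underside, on the worktop; x along the cassette's length, z up.
- cassette: White box 88 (x) x 40 (y) x 46 mm without lid and catches, glass slides fixed inside; 0.2 to 0.4 kg. Origin: centre of its underside, 8 mm above the worktop when seated (axes as the dock's, play 1 mm). x points to the lid's hinge end, y across to the catches. Pulled up unsqueezed it rises 1.5 mm and stays hooked under the keepers; both catches pressed in over 3 mm let it go.
- lid (a joint): Lid angle, rad: 0 shut, 1.57 upright, at most 1.9. White plate 88 long x 40 wide x 4 mm with a 9 mm thumb tab at its free end. The stiff hinge keeps the lid wherever it is left; about 0.5 N at the free end moves it. To shut, its free end swings from above the hinge towards the cassette's -x and down.
- lid_hinge (a point): Point on the lid's hinge line, at the middle of the cassette's +x end, 44 mm from its centre and 46 mm above its underside. The hinge line runs along the cassette's y.
- lid_edge (a point): Middle of the lid's free edge, on its outer face (the face that is the top when shut), 88 mm from the hinge; shut it is 50 mm above the cassette's underside.
- catch_l (a joint): How far the catch on the cassette's +y side is pressed in, m: 0 out, 0.006 fully in. Spring, 2.5 N at rest to 6 N fully in.
- catch_r (a joint): The same for the catch on the cassette's -y side.
- catch_l_plate (a point): Centre of the ribbed outer face of the +y catch: grey upright plate, 30 mm long (x), 3 mm thick, 29.5 mm from the cassette's middle when out (59 mm across both, 47 mm when both are in). The point is 43 mm above the cassette's underside, 51 mm above the worktop; the plate's top is 64 mm above the worktop, 6 mm above the shut lid. Fingers may reach down to 30 mm above the worktop there.
- catch_r_plate (a point): The same point on the -y catch.
- slide_box: Bystander: closed pale carton 58 x 82 x 32 mm, origin at the centre of its underside.
- marker_black: Bystander: black marker pen 16 x 135 x 16 mm, lying.
- glue_stick: Bystander: yellow glue stick 24 x 100 x 24 mm, lying.
- rubber_stopper: Bystander: tapered rubber stopper 29 mm across, 26 mm high, origin at the centre of its underside.
There are look-alikes about, which are no part of the job. Leave any pink or yellow look-alike of the cassette alone. Of the things shaped like the dock, the metal one is meant.

How it is judged:
By the outcome, as a careful person would: the job done as asked, in the order asked, and still so for the second after the job is handed in, while the arm keeps its last pose, push and grip.
It also fails if it takes over 37 s, if anything falls off the work surface, if the arm or the gripper's body presses on something with over 40 N, if the wrist force passes 120 N, or if a joint passes its speed limit or range.

## Working session

There is one attempt and no reset: what is moved stays moved. The work goes in short steps, Python scripts to look and compute and a shell command to move; the robot and the scene stay as the last step left them, time stands still between calls to the robot, and variables do not carry over. Pictures are saved under pics/ and viewed, and the job is handed in when it is done.

```bash
mkdir -p pics; ls; python3 - <<'E'
from workcell import bot
import cv2
print(bot.observe())
for n in("side","top"):
    f=bot.grab_frame(n); cv2.imwrite(f"pics/{n}0.png",f[:,:,::-1]); print(bot.camera_model(n))
E
```

```text
pics
{'clock': 0.0, 'qpos': array([ 1.25781312,  0.52203031, -0.03630899,  1.59997795,  0.02119948,
        1.02109651, -0.11278651]), 'qd': array([-1.12997242e-04, -3.61046777e-05,  3.66115312e-04, -6.77978082e-04,
       -4.41195207e-04,  1.63878966e-03, -7.49291138e-04]), 'joint_efforts': array([ 8.80056177e-04, -9.27099323e+01,  1.98035069e+00, -3.69940317e+01,
        1.76562817e-02,  8.21054477e-03, -2.33093442e-05]), 'position': array([ 0.15015596, -0.60644442,  0.3033265 ]), 'tool_rot': array([-3.14046893e+00,  8.84101418e-05,  2.42769985e-01]), 'force': array([-0.65250188,  0.06360472,  0.05738869]), 'moment': array([0.03674218, 0.03312312, 0.08054997]), 'grip_width': 0.08534760229590822}
{'fx': 456.63844342076135, 'fy': 456.63844342076135, 'cx': 276.49469872819395, 'cy': 199.7100303986867, 'k1': -0.0841443656398044, 'R': array([[-0.98686495,  0.16059761,  0.01749206],
       [ 0.05682965,  0.44647856, -0.89298784],
       [-0.15122154, -0.88026434, -0.44974075]]), 't': array([0.51606743, 0.01301884, 1.16952148])}
{'fx': 525.205003099331, 'fy': 525.205003099331, 'cx': 280.3947422426684, 'cy': 200.43620380044098, 'k1': 0.0021101712082282243, 'R': array([[ 2.34082770e-02, -9.99725982e-01, -1.18835577e-04],
       [-9.89130574e-01, -2.31429283e-02, -1.45207134e-01],
       [ 1.45164594e-01,  3.51659271e-03, -9.89401271e-01]]), 't': array([0.01612351, 0.53620921, 1.40860432])}
```

View pics/side0.png

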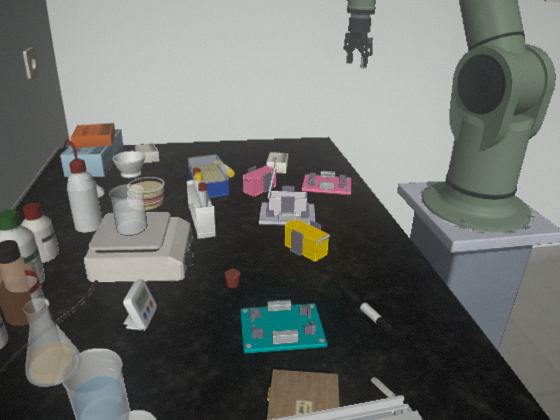

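View pics/top0.png

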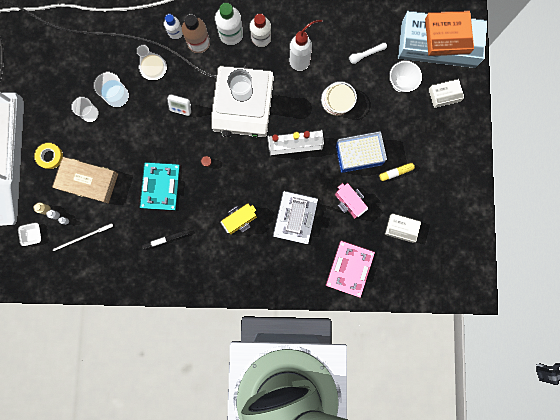

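```bash
python3 - <<'E'
from workcell import bot
import cv2,numpy as np
a=cv2.imread("pics/top0.png")[180:260,250:340]; b=cv2.imread("pics/side0.png")[145:235,240:335]
a=cv2.resize(a,(540,480),interpolation=cv2.INTER_CUBIC);cv2.imwrite("pics/topc.png",a)
b=cv2.resize(b,(570,540),interpolation=cv2.INTER_CUBIC);cv2.imwrite("pics/sidec.png",b)
for n in("top","side"):
  for th in("dock","cassette","lid","lid_edge","lid_hinge","catch_l_plate","catch_r_plate"):
    for r in bot.silhouettes(n,th)[:4]: print(n,th,round(r["conf"],2),np.round(r["box"],1),r["pixels"].sum())
E
```

```text
top dock 0.97 [296.9 218.2  42.1  59.3] 1036
top dock 0.7 [162.6 184.3  38.9  48.2] 1599
top dock 0.55 [350.1 270.9  46.3  52.1] 1744
top cassette 0.92 [295.3 216.2  20.2  33.6] 557
top cassette 0.82 [238.6 218.8  34.3  35.9] 656
top cassette 0.69 [351.8 203.6  29.1  36.1] 695
top lid 0.85 [240.1 216.8  31.9  28.6] 482
top lid 0.64 [353.5 199.5  32.3  30.6] 449
top lid 0.46 [302.7 201.9  10.2  -1.3] 22
top lid_edge 0.89 [240.5 217.4  31.7  25. ] 484
top lid_edge 0.61 [352.  201.6  23.   30.3] 434
top lid_edge 0.52 [296.8 216.8  18.6  39.3] 571
top lid_edge 0.5 [299.  200.6   9.6   1.8] 26
top lid_hinge 0.88 [238.8 219.2  30.7  32.4] 465
top lid_hinge 0.59 [352.8 201.4  27.6  31.6] 472
top lid_hinge 0.53 [299.  200.7  17.4   9.4] 53
top catch_l_plate 0.43 [243.8 228.1   3.6   8.7] 60
top catch_r_plate 0.63 [396.5 172.9  32.2  21.5] 299
top catch_r_plate 0.6 [231.5 208.8   8.6  10.2] 40
side dock 0.89 [325.6 181.6  48.1  25.9] 913
side dock 0.88 [283.4 325.5  90.1  56.8] 3774
side dock 0.59 [286.6 212.5  56.   20. ] 660
side dock 0.3 [277.9 163.2  20.7  20.7] 368
side cassette 0.9 [258.5 181.1  31.7  30.3] 727
side cassette 0.76 [308.8 240.8  46.6  42.1] 1399
side cassette 0.69 [285.6 187.9  36.7  58.6] 957
side lid 0.7 [308.1 229.7  41.   22. ] 467
side lid 0.65 [272.4 179.7   9.9  39.4] 102
side lid 0.63 [231.1 170.9   4.4   8.7] 22
side lid 0.46 [258.8 173.1  26.7  16.4] 228
side lid_edge 0.86 [305.1 229.4  40.1  23.3] 421
side lid_edge 0.73 [258.9 173.1  30.7  16.3] 245
side lid_hinge 0.78 [306.6 231.5  41.9  21.8] 430
side lid_hinge 0.54 [260.4 172.1  30.4  11.6] 222
side lid_hinge 0.5 [272.4 172.6   7.1  23.6] 51
side catch_l_plate 0.59 [288.4 204.4  13.5  19.9] 192
side catch_r_plate 0.59 [296.9 241.1  11.5  25.9] 240
```

View pics/topc.png

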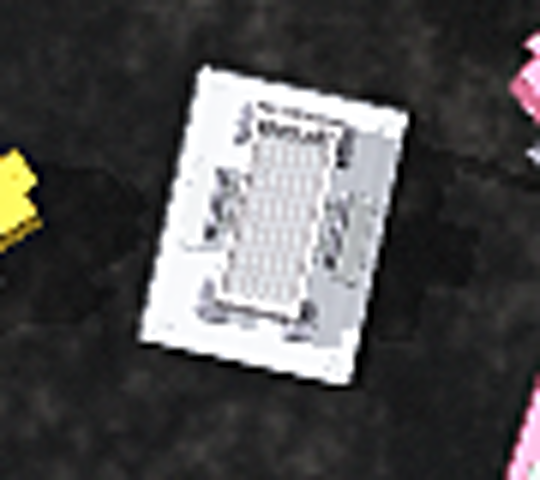

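View pics/sidec.png

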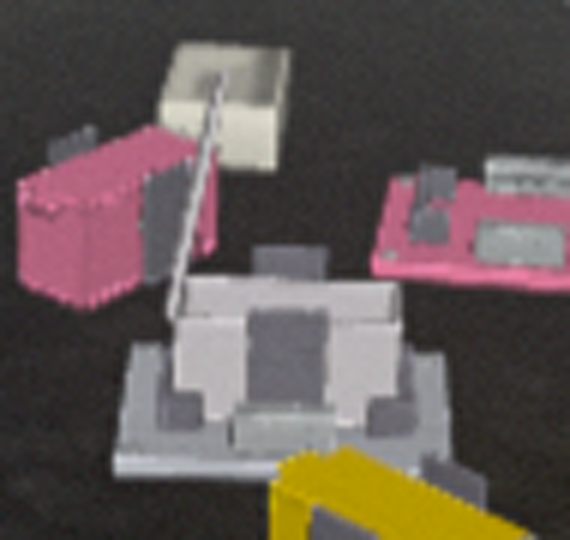

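```bash
cat > h.py <<'E'
import numpy as np
from scipy.optimize import least_squares
from workcell import bot
C={n:bot.camera_model(n) for n in("top","side")}
def proj(n,X):
    c=C[n];X=np.atleast_2d(X);p=X@np.array(c["R"]).T+c["t"];s=p[:,:2]/p[:,2:]
    s=s*(1+c["k1"]*(s**2).sum(1,keepdims=True)); return s*[c["fx"],c["fy"]]+[c["cx"],c["cy"]]
def T(p,L):
    L=np.atleast_2d(np.asarray(L,float));c,s=np.cos(p[2]),np.sin(p[2])
    return np.c_[p[0]+c*L[:,0]-s*L[:,1],p[1]+s*L[:,0]+c*L[:,1],L[:,2]]
def lid(a,y=0,l=.088):  # outer-edge point in dock frame (x,y,z): hinge (.044,.054)
    return [.044-l*np.cos(a)+.004*np.sin(a),y,.054+l*np.sin(a)+.004*np.cos(a)]
E
cat > fit.py <<'E'
from h import *
a=.066;b=.05
t=np.array([[203,65],[410,113],[350,384],[140,340]])/6.+[249.6,179.6]
Lt=[[a,b,.008],[a,-b,.008],[-a,-b,.008],[-a,b,.008]]
s=np.array([[130,342],[443,352],[115,458]])/6.+[239.6,144.6]
Ls=[[a,-b,.008],[-a,-b,.008],[a,b,.008]]
f=lambda p:np.r_[(proj("top",T(p,Lt))-t).ravel()]
g=lambda p:np.r_[f(p),(proj("side",T(p,Ls))-s).ravel()]
for F in(f,g):
    r=least_squares(F,[.6,-.03,-.2]);print(r.x,np.degrees(r.x[2]),np.round(r.fun,1))
p=r.x
tip=np.array([220,75])/6.+[239.6,144.6]; hg=np.array([175,315])/6.+[239.6,144.6]
print(tip,hg,proj("side",T(p,[.044,.0,.054])))
for an in np.arange(1,1.9,.1): print(an,proj("side",T(p,[lid(an,.02),lid(an,-.02)])).round(1).tolist(),proj("top",T(p,[lid(an,.02),lid(an,-.02)])).round(1).tolist())
E
python3 fit.py
```

```text
[ 0.49423649 -0.01485857 -0.19877434] -11.388930849073619 [-0.1  0.1  0.  -0.2  0.1  0.4  0.  -0.2]
[ 0.49441787 -0.01420978 -0.19408404] -11.120196394506053 [-0.4  0.1 -0.3 -0.4 -0.1  0.2 -0.1 -0.2  0.  -0.6  0.3 -0.7 -0.2 -0.5]
[276.26666667 157.1       ] [268.76666667 197.1       ] [[269.26428993 193.48172495]]
1.0 [[288.7, 167.6], [288.9, 161.0]] [[289.1, 209.9], [304.3, 213.3]]
1.1 [[285.3, 165.8], [285.6, 159.3]] [[289.7, 206.8], [305.0, 210.1]]
1.2000000000000002 [[281.7, 164.4], [282.1, 157.9]] [[290.4, 203.5], [305.7, 206.9]]
1.3000000000000003 [[278.0, 163.3], [278.5, 156.8]] [[291.2, 200.2], [306.4, 203.5]]
1.4000000000000004 [[274.1, 162.6], [274.8, 156.1]] [[291.9, 196.9], [307.2, 200.2]]
1.5000000000000004 [[270.3, 162.2], [271.0, 155.7]] [[292.6, 193.5], [307.9, 196.8]]
1.6000000000000005 [[266.3, 162.2], [267.2, 155.7]] [[293.4, 190.2], [308.6, 193.5]]
1.7000000000000006 [[262.5, 162.5], [263.5, 156.1]] [[294.1, 187.0], [309.3, 190.3]]
1.8000000000000007 [[258.7, 163.2], [259.8, 156.7]] [[294.8, 183.9], [309.9, 187.2]]
```

White cassette in the metal dock is at top (297,217), side (286,190). Candidates for the cassette are the white one at (297,217), pink at (351,201) and yellow at (239,219). Candidates for the dock are metal (297,217), teal (160,186) and pink (351,269). The crops confirm the white cassette, lid up at about 1.36 rad and hinge on the far (+x) end, in the metal dock. Dock fit: (0.494, -0.0145), yaw -11.2°.

```bash
python3 -m crank '{"travel":[[2.2,3.2,0],[4.9,7.1,0],[7.7,11,-0.5],[10.5,14.9,-1],[13.2,18.8,-1.5],[16,22.7,-2],[18.8,26.7,-2.5],[21.5,30.6,-3]],"rot":[[0,0,-3],[0,0,-6],[0,0,-9],[0,0,-12],[0,0,-15],[0,0,-18],[0,0,-21],[0,0,-25.1]]}' -1 20
```

```text
clock: 1.6
position: [0.3661, -0.2989, 0.274]
tool_rot: [3.141, -0.001, -0.198]
force: [0.7, -1.2, -0.4]
grip_width: -0.0001
```

```bash
python3 -m crank '{"travel":[[2.6,3.7,0],[5.4,7.6,0],[8.2,11.5,0],[11,15.5,0],[13.8,19.4,0],[16.6,23.4,0],[19.4,27.2,0],[19.4,27.2,-3]],"rot":[[0,0,0],[0,0,0],[0,0,0],[0,0,0],[0,0,0],[0,0,0],[0,0,0],[0,0,0]]}'; python3 - <<'E'
from h import *
import cv2
for n in("side","top"):
    f=bot.grab_frame(n)[:,:,::-1]; y,x=(145,240) if n=="side" else (180,250)
    if n=="side": f=f[110:230,220:360]
    else: f=f[140:260,230:370]
    cv2.imwrite(f"pics/{n}1.png",cv2.resize(f,None,fx=5,fy=5))
E
```

```text
clock: 2.4
position: [0.5634, -0.0225, 0.2461]
tool_rot: [-3.137, -0.006, -0.189]
force: [-0.1, -1.5, -0.8]
grip_width: -0.0003
```

View pics/side1.png

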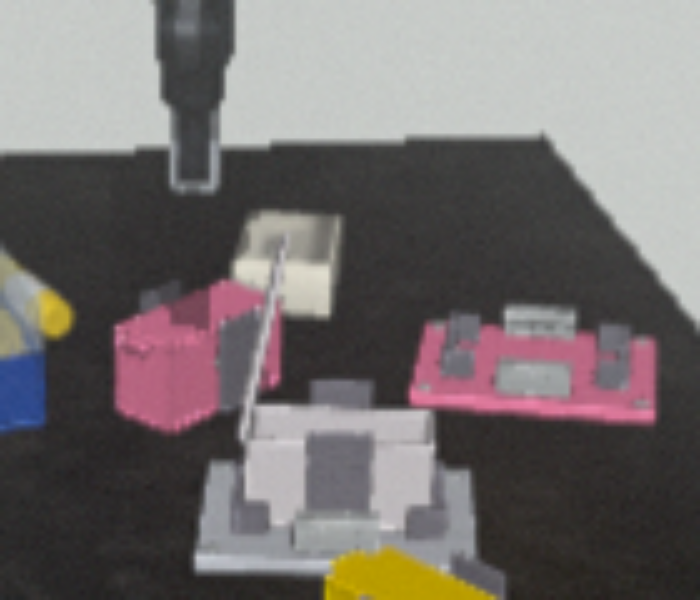

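View pics/top1.png

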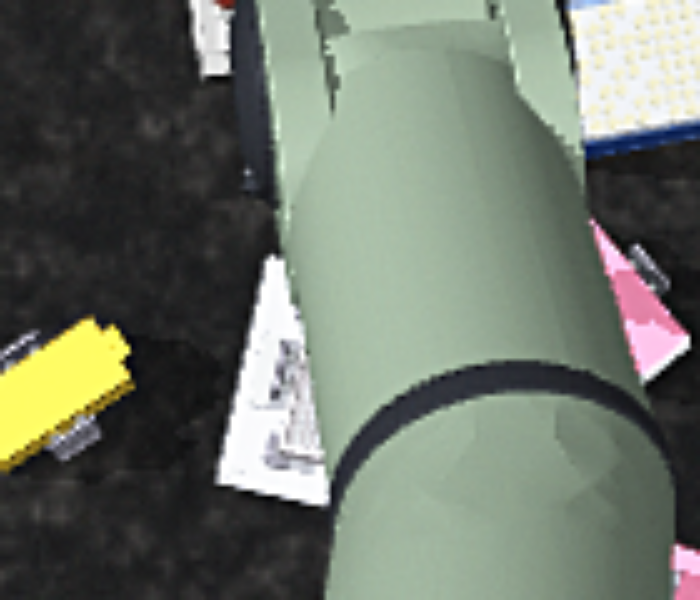

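Side view: shut fingers at about (259,148), clear of the lid on its outer (+x) side; lid tip at (276,157). The arm hides the top view.

```bash
python3 - <<'E'
from h import *
s=bot.observe();print(s["position"],s["tool_rot"])
for d in(.06,.073,.086): print(d,proj("side",s["position"]-[0,0,d]))
p=(.4943,-.0145,-.196)
c,sn=np.cos(p[2]),np.sin(p[2]);d=s["position"][:2]-p[:2]
print("local",c*d[0]+sn*d[1],-sn*d[0]+c*d[1])
ex=np.array([c,sn])
tcp0=s["position"]
for a,r in[(1.36,.07),(1.2,.07),(1.0,.07),(.8,.072),(.6,.074),(.4,.076),(.2,.078),(.0,.08)]:
    L=lid(a,0,r); w=T(p,[L[0]+.011,0,L[2]+.073])[0]; print(a,L,w,((w-tcp0)*100).round(1))
E
```

```text
[ 0.55819114 -0.02766555  0.24114572] [ 3.14073517  0.00452949 -0.19321012]
0.06 [[260.49697757 142.32499957]]
0.073 [[260.48329419 147.75715641]]
0.086 [[260.47013845 153.13189971]]
local 0.06523179857622038 -0.0004708375529718714
1.36 [np.float64(0.03326475179734191), 0, np.float64(0.12328747683403782)] [ 0.53771723 -0.02312045  0.19628748] [-2.   0.5 -4.5]
1.2 [np.float64(0.022363113530501747), 0, np.float64(0.12069216703561254)] [ 0.52702432 -0.02099738  0.19369217] [-3.1  0.7 -4.7]
1.0 [np.float64(0.009544722528461799), 0, np.float64(0.11506417816002532)] [ 0.51445136 -0.01850103  0.18806418] [-4.4  0.9 -5.3]
0.8 [np.float64(-0.003293458709397818), 0, np.float64(0.1084364653821543)] [ 0.50185899 -0.01600083  0.18143647] [-5.6  1.2 -6. ]
0.6 [np.float64(-0.014816265609736055), 0, np.float64(0.09908488549087133)] [ 0.4905568  -0.01375679  0.17208489] [-6.8  1.4 -6.9]
0.4 [np.float64(-0.02444296217498467), 0, np.float64(0.08728003799146898)] [ 0.48111442 -0.01188202  0.16028004] [-7.7  1.6 -8.1]
0.2 [np.float64(-0.0316505157484366), 0, np.float64(0.07341647411337975)] [ 0.47404487 -0.01047836  0.14641647] [-8.4  1.7 -9.5]
0.0 [np.float64(-0.036000000000000004), 0, np.float64(0.057999999999999996)] [ 0.46977866 -0.00963131  0.131     ] [ -8.8   1.8 -11. ]
```

```bash
python3 -m crank '{"travel":[[0,0,-2.5],[-0.5,0.1,-4.5],[-2,0.5,-4.5],[-3.1,0.7,-4.7],[-4.4,0.9,-5.3],[-5.6,1.2,-6],[-6.8,1.4,-6.9],[-7.7,1.6,-8]],"rot":[[0,0,0],[0,0,0],[0,0,0],[0,0,0],[0,0,0],[0,0,0],[0,0,0],[0,0,0]]}'; python3 - <<'E'
from h import *
import cv2
f=bot.grab_frame("side")[110:230,220:360,::-1]
cv2.imwrite(f"pics/side2.png",cv2.resize(f,None,fx=5,fy=5)); print(bot.observe()["position"],bot.observe()["force"])
E
```

```text
clock: 3.3
position: [0.4819, -0.0134, 0.1649]
tool_rot: [-3.142, -0.002, -0.197]
force: [0.8, -0.5, -0.1]
grip_width: -0.0001
[ 0.48013908 -0.01315557  0.16329856] [-1.21723255  0.56993501 -1.82302324]
```

View pics/side2.png

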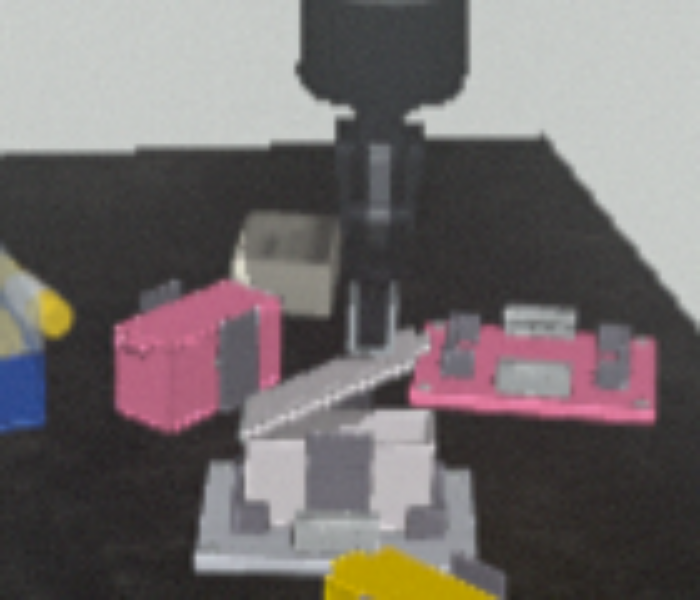

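Lid is now about 0.45 rad, fingers at (295,180) bearing on its outer face. Continuing down.

```bash
python3 -m crank '{"travel":[[-0.4,0,-0.8],[-0.7,0.1,-1.5],[-1,0.2,-2.1],[-1.1,0.2,-2.6],[-1.1,0.2,-2.9],[-1.1,0.2,-3.0],[-1.1,0.2,-3.1],[-1.1,0.2,-3.1]],"rot":[[0,0,0],[0,0,0],[0,0,0],[0,0,0],[0,0,0],[0,0,0],[0,0,0],[0,0,0]]}'; python3 - <<'E'
from h import *
import cv2
f=bot.grab_frame("side")[110:230,220:360,::-1]
cv2.imwrite(f"pics/side3.png",cv2.resize(f,None,fx=5,fy=5)); print(bot.observe()["position"],bot.observe()["force"])
E
```

```text
clock: 4.15
position: [0.4714, -0.0107, 0.1329]
tool_rot: [-3.142, -0.0, -0.195]
force: [0.2, -0.3, -0.7]
grip_width: -0.0004
[ 0.47134351 -0.01067375  0.13297447] [-0.28711346  0.41791363  0.06930015]
```

View pics/side3.png

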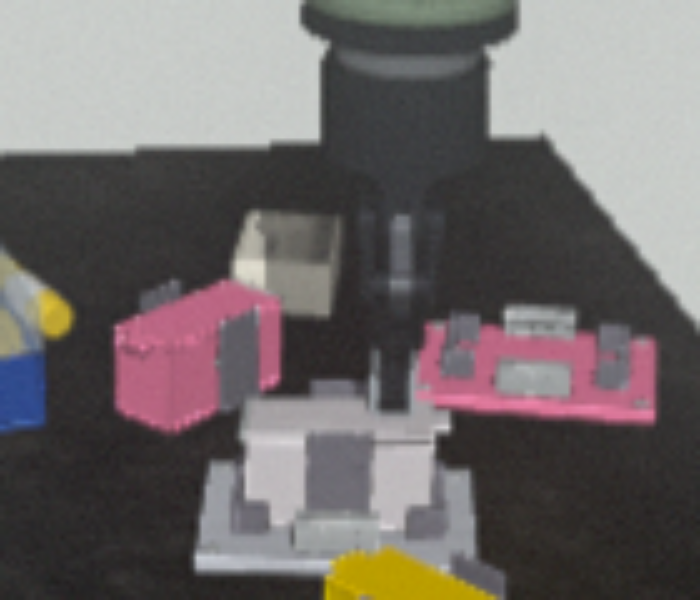

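Lid nearly shut, its free edge at (309,193). Pressing on until force shows.

```bash
python3 -m crank '{"travel":[[0,0,-0.1],[0,0,-0.2],[0,0,-0.3],[0,0,-0.3],[0,0,-0.3]],"rot":[[0,0,0],[0,0,0],[0,0,0],[0,0,0],[0,0,0]]}'
```

```text
clock: 4.7
position: [0.4713, -0.0107, 0.1302]
tool_rot: [-3.142, -0.0, -0.195]
force: [-3.0, 0.1, 12.5]
grip_width: -0.0001
```

```bash
python3 -m crank '{"travel":[[0,0,2],[0,0,5],[1.2,-0.2,6],[2.3,-0.4,6],[2.3,-0.4,6],[2.3,-0.4,6]],"rot":[[0,0,0],[0,0,0],[0,0,0],[0,0,0],[0,0,0],[0,0,0]]}' 1 20;  python3 - <<'E'
from h import *
import cv2
f=bot.grab_frame("side")[:,:,::-1].copy(); print(bot.observe()["position"],bot.observe()["tool_rot"],bot.observe()["force"],bot.observe()["grip_width"])
cv2.imwrite("pics/side4full.png",f)
p=(.4943,-.0145,-.196);a=.066;b=.05
g=cv2.resize(f[140:230,225:345],None,fx=6,fy=6,interpolation=cv2.INTER_CUBIC)
def poly(L,col,cl=True):
    q=((proj("side",T(p,L))-[225,140]+.5)*6).astype(int); cv2.polylines(g,[q.reshape(-1,1,2)],cl,col,1)
poly([[a,b,.008],[a,-b,.008],[-a,-b,.008],[-a,b,.008]],(0,0,255))
poly([[.044,.02,.058],[.044,-.02,.058],[-.044,-.02,.058],[-.044,.02,.058]],(0,255,0))
for s in(1,-1): poly([[.015,s*.0295,.064],[-.015,s*.0295,.064],[-.015,s*.0295,.03],[.015,s*.0295,.03]],(255,0,0))
cv2.imwrite("pics/side4.png",g)
E
```

```text
clock: 5.3
position: [0.4937, -0.0147, 0.1889]
tool_rot: [3.141, 0.002, -0.195]
force: [-0.2, 0.0, -0.2]
grip_width: 0.0847
[ 0.49354287 -0.01465357  0.18887253] [ 3.14116778e+00  1.84762267e-03 -1.95281054e-01] [0.07239177 0.60512156 0.17545352] 0.08505323021921266
```

View pics/side4.png

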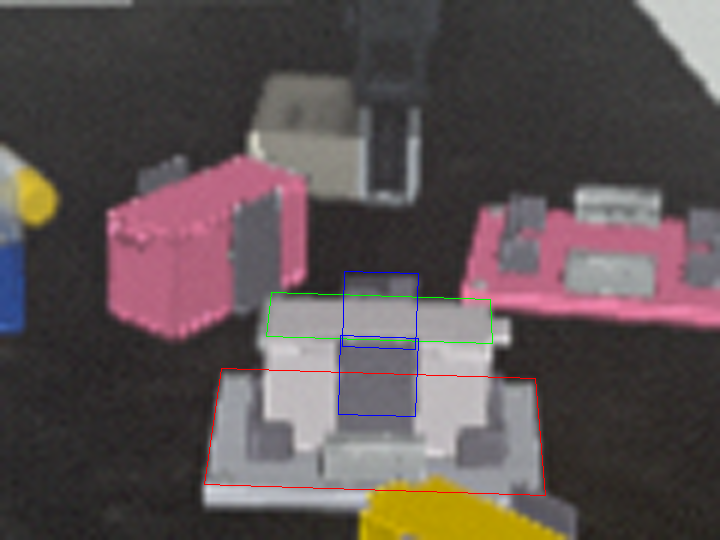

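Lid lies flat shut; tab at (308,195) in the frame. The model overlay agrees to about 1 px, and the catches sit at side (288,202) and (288,187). Going down with the jaws open.

```bash
python3 -m crank '{"travel":[[0.1,0,-2.5],[0.1,0,-5],[0.1,0,-7],[0.1,0,-8.2],[0.1,0,-8.7],[0.1,0,-8.7],[0.1,0,-8.7]],"rot":[[0,0,0],[0,0,0],[0,0,0],[0,0,0],[0,0,0],[0,0,0],[0,0,0]]}';  python3 - <<'E'
from h import *
import cv2
f=bot.grab_frame("side")[:,:,::-1]; print(bot.observe()["position"],bot.observe()["force"])
cv2.imwrite("pics/side5.png",cv2.resize(f[140:230,225:345],None,fx=6,fy=6,interpolation=cv2.INTER_CUBIC))
E
```

```text
clock: 6.05
position: [0.4955, -0.0147, 0.1035]
tool_rot: [-3.141, -0.001, -0.195]
force: [0.2, -0.1, 0.1]
grip_width: 0.0853
[ 0.49552586 -0.01468125  0.10360107] [-0.4068094   0.57841248  0.50893824]
```

View pics/side5.png

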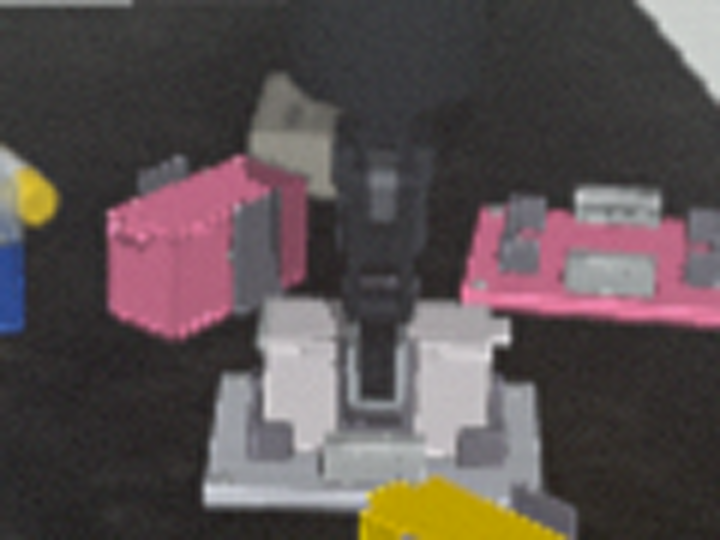

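Near finger straddles the near catch plate, centred on it at (288,200). Closing.

```bash
python3 -m crank '{"travel":[[0,0,0],[0,0,0],[0,0,0],[0,0,0],[0,0,0],[0,0,0],[0,0,0],[0,0,0]],"rot":[[0,0,0],[0,0,0],[0,0,0],[0,0,0],[0,0,0],[0,0,0],[0,0,0],[0,0,0]]}' -1 40; python3 - <<'E'
from h import *
print(bot.observe()["grip_width"],bot.observe()["force"],bot.observe()["moment"])
E
```

```text
clock: 6.9
position: [0.4959, -0.0138, 0.1038]
tool_rot: [-3.14, -0.002, -0.195]
force: [-1.8, 6.0, 17.8]
grip_width: 0.0456
0.04563343618626184 [-1.80342278  6.04848032 17.8065399 ] [ 1.35974037  0.5017882  -0.09059087]
```

Width about 46 mm, so both catches are in. Lifting gently at first.

```bash
python3 -m crank '{"travel":[[0,0.05,0.1],[0,0.1,0.2],[0,0.1,0.4],[0,0.1,0.6],[0,0.1,0.8],[0,0.1,1.0]],"rot":[[0,0,0],[0,0,0],[0,0,0],[0,0,0],[0,0,0],[0,0,0]]}'; python3 - <<'E'
from h import *
import cv2
f=bot.grab_frame("side")[:,:,::-1]; s=bot.observe();print(s["position"],s["force"],s["moment"],s["grip_width"])
cv2.imwrite("pics/side6.png",cv2.resize(f[140:230,225:345],None,fx=6,fy=6,interpolation=cv2.INTER_CUBIC))
E
```

```text
clock: 7.5
position: [0.4952, -0.0136, 0.113]
tool_rot: [-3.141, 0.0, -0.195]
force: [0.0, 3.8, -4.3]
grip_width: 0.0451
[ 0.49525514 -0.01359016  0.11327002] [-0.08032135  4.46754738 -2.50208198] [ 1.05729357  0.15221425 -0.0641742 ] 0.044979823218880416
```

View pics/side6.png

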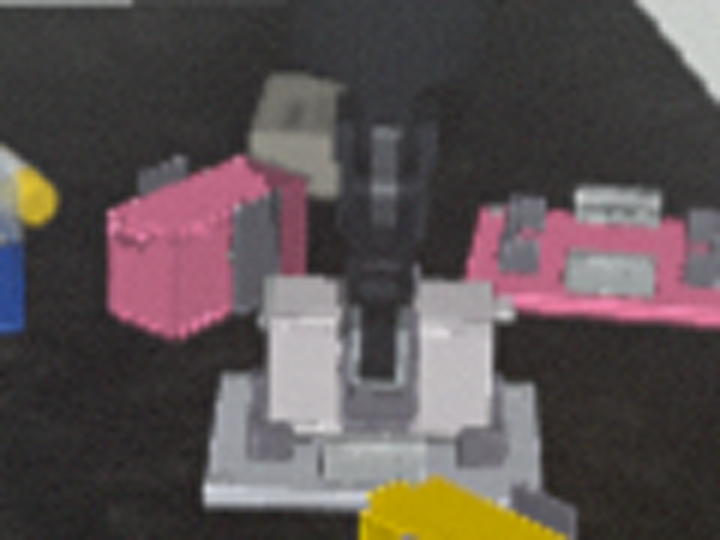

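```bash
python3 -m crank '{"travel":[[0,0.1,0.4],[0,0.1,1.2],[0,0.1,2.7],[0,0.1,4.5],[0,0.1,6.3],[0,0.1,8],[0,0.1,9],[0,0.1,9.4]],"rot":[[0,0,0],[0,0,0],[0,0,0],[0,0,0],[0,0,0],[0,0,0],[0,0,0],[0,0,0]]}'; python3 -m crank '{"travel":[[0,0,0],[0,0,0],[0,0,0],[0,0,0]],"rot":[[0,0,0],[0,0,0],[0,0,0],[0,0,0]]}'; python3 - <<'E'
from h import *
import cv2
s=bot.observe();print(s["position"],s["tool_rot"],s["force"],s["moment"],s["grip_width"])
f=bot.grab_frame("side")[:,:,::-1]; cv2.imwrite("pics/side7.png",cv2.resize(f[120:230,215:345],None,fx=5.5,fy=5.5,interpolation=cv2.INTER_CUBIC))
f=bot.grab_frame("top")[:,:,::-1]; cv2.imwrite("pics/top7.png",f)
E
```

```text
clock: 8.35
position: [0.4954, -0.0129, 0.208]
tool_rot: [-3.141, -0.001, -0.196]
force: [0.8, -0.3, -2.9]
grip_width: 0.0453
clock: 8.75
position: [0.495, -0.0126, 0.2064]
tool_rot: [3.141, 0.001, -0.195]
force: [-0.9, 0.7, -3.0]
grip_width: 0.0453
[ 0.49503335 -0.01263987  0.20636449] [ 3.14142126e+00  9.44074567e-04 -1.95247439e-01] [-0.85141199  0.73040488 -2.98621323] [-0.05370201  0.00169101  0.01885584] 0.045278919847978966
```

View pics/side7.png

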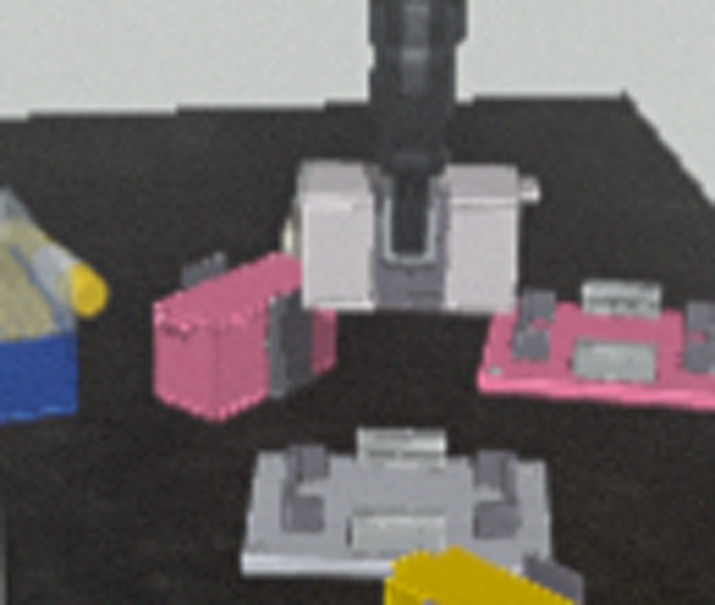

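View pics/top7.png

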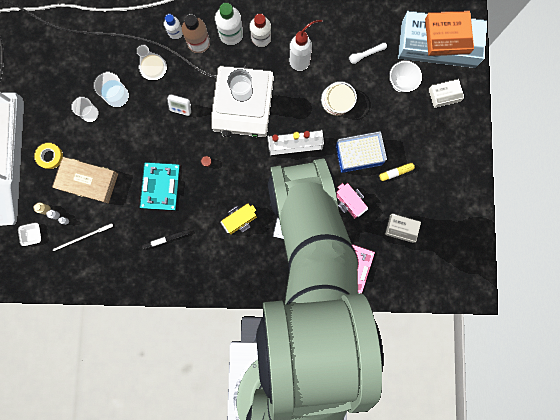

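Cassette is clear of the dock at side about (290,163), lid shut with its tab at (311,154); the bystanders are at unchanged pixels. Final check on height and level.

```bash
python3 - <<'E'
from h import *
o=np.array([[302,303],[519,311],[301,190],[519,197]])/5.5+[214.6,119.6]
def f(v):
    x,y,z,pit,yaw=v
    L=np.array([[.044,.02,0],[-.044,.02,0],[.044,.02,.046],[-.044,.02,.046]])
    from scipy.spatial.transform import Rotation as R
    return (proj("side",R.from_euler("yz",[pit,yaw]).apply(L)+[x,y,z])-o).ravel()
g=lambda v:np.r_[f(v),(v[1]+.0135)*1000,(v[4]+.195)*100]
r=least_squares(g,[.495,-.0135,.11,0,-.195]);print(r.x,np.degrees(r.x[3]),r.fun.round(1))
s=bot.observe();print(s["position"],np.abs(s["qd"]).max(),s["grip_width"],s["force"])
E
```

```text
[ 0.49345771 -0.01344598  0.11341087  0.00458344 -0.1955275 ] 0.26261155201971437 [ 0.1 -0.6 -0.7 -1.1  0.4  1.   0.2  0.7  0.1 -0.1]
[ 0.49513901 -0.01265223  0.20656733] 0.0020205341898782724 0.045342860736569714 [ 0.36388743 -0.50288266 -3.0954387 ]
```

```bash
python3 -c "
from workcell import bot
print(bot.job_done())"
```

```text
the job is handed in; nothing more can be done
None
```

I shut the lid while the cassette sat latched in its dock, pressing until the wrist read about 12 N. I then squeezed both catches at 40 N, lifted the cassette free and handed the job in at about 9 s while holding it.

**Last checks:**
- **Height and level:** the cassette's underside was about 0.113 m above the worktop, some 10.5 cm above where it sat. It was level lengthwise to about 0.3°; I did not measure its tilt the other way.
- **Stillness and load:** the arm was still, and the wrist carried about 3 N, which fits the cassette's weight.
- **Lid and bystanders:** the lid looked shut in the side view. The slide box, marker and glue stick, along with the stopper, showed at their old pixels by eye.

**Disagreement:** the fingers read 45.3 mm apart, where 47 mm was expected with both catches fully in. I took this as reading error with both catches pressed right in. I could not check the catches separately, because the arm hid the top view.

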